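Load the slide tray and lock it in

ROBOT

A 7-joint arm with a two-finger parallel gripper is mounted at the origin on the work surface. World frame = base frame: x ahead of the robot, y to its left, z up, the work surface at z = 0. Lengths are in mm, angles in rad, forces in N, time in s.
With the tool pointing down it reaches from about 400 to 875 mm from the base axis. Payload 4.4 kg.
Tool frame: the origin (TCP) lies midway between the tips of the shut fingers; the grasp point (between the pads) lies 19 mm behind it; z points along the fingers, y is the line along which they close (so a half turn about z gives the same grasp; the last joint's range is limited). The gripper opens to 85 mm and grips with 20 to 120 N. Pads are 22 mm wide; open, the fingers measure 114 mm over their backs; the gripper's body (76 mm by 85 mm) begins 54 mm behind the grasp point. The pads swing forward as they close: fully open they stand 13 mm farther back than shut.
Start: joints at [-1.219, 0.628, 0.038, 1.517, -0.027, 0.996, -0.02], TCP at [263.717, 594.114, 231.313] pointing down, gripper open.
Joint ranges: [-3.06, 3.06], [-0.37, 2.12], [-1.25, 1.32], [0.18, 2.47], [-1.1, 4.24], [0.23, 1.98], [-2.94, 2.94]. Speed limits (rad/s): [2.57, 2.57, 3.14, 3.14, 3.14, 3.14, 3.14].

INTERFACE

Orientations are given as [roll, pitch, yaw] about the fixed x, y, z axes, in that order (R = Rz(yaw) Ry(pitch) Rx(roll)).
In Python, from cell import ctrl gives the robot as it stands. The module is installed in compiled form; this text tells all that it offers.
- The arm moves only by the tool step_arm, never from a script. Its argument "commands" is one flat list of numbers, 7 for each row, row after row: the shift along the tool's x, y, z in cm, then the turn, a rotation vector about the tool's x, y, z in rad, then the opening, from 0 (shut) to 1 (fully open). A call has 1 to 10 rows; each row is the pose to reach, as a shift and turn from the pose commanded when the call began, along the tool's axes at that moment; what a row does not reach only later rows make up. A row lasts 1/10 s, in which the tool goes at most 50 mm and 8.59 degrees, less where a joint would pass 70% of its speed; a pose out of reach is approached as far as the arm can. A call with a gripper value outside its range is refused whole. The fingers move at their own pace and stop on an object; the grip force is fixed at half the most. Time passes only in rows, so rows that repeat a pose let the fingers close. It gives the time, the measured TCP pose, the force, the opening and the grip force at its end, in the units of the state.
- ctrl.read_state(): the state, without advancing time (a new reading comes with each control period).
- ctrl.get_image(name): name is "scene" or "top"; returns a dict with "image" (384x512x3 uint8, red, green, blue), "range_z" (384x512 float32, mm along the optical axis (not along the pixel's ray), 0 where there is no reading), "vfov" (degrees; the focal length in pixels is half the picture's height over the tangent of half this angle, whatever the lens; pixels are square), "cx", "cy" (the principal point, pixels), "world_to_cam" (4x4, takes a point from world to camera coordinates). Camera axes: x right, y down, z forward; pixel columns grow to the right and rows downward; lengths in mm; the calibration is good to about 2 mm. A picture is of the moment at which its call begins.
- ctrl.finish_job(): hands the job in; it is judged then, once.
The state is a dict: "clock": time; "qpos": joint angles; "qd": joint speeds; "tau": joint torques, N m; "eef_pos": TCP position; "tool_rot": TCP orientation; "force": force on the tool from outside, world axes, zero at the start; "torque": the same for the moment, N m; "width": finger opening in mm; "gripper_force": force on a finger pad.
Only numpy, scipy, OpenCV 4.12 (cv2) and the standard library are available. Lean on these libraries where they do the work, as an engineer would, in place of code of your own. Each camera call takes 0.05 s, during which the arm holds its last target. There are 200 camera calls.

TASK

The slide tray of the scanner dock is still drawn out. Squeeze the two tabs of the black collar together and, keeping them squeezed, turn the collar counter-clockwise as far as it goes so that its latch arm swings clear; push the tray fully home, then squeeze and turn the collar back as far as it goes so that the arm lies behind the tray's lip, and let go so that both tabs spring out. Leave the things standing around the dock where they are.

Things in the scene. Friction and masses are not known exactly. Their poses are not given: they have to be found in the camera images.
- dock: white base plate (x -120 to 240, y -50 to 165 mm, 8 mm thick) of a slide scanner's loading dock, bolted down. Origin on the table under the collar's axis; x is the way the tray slides home, into the white housing (68 mm high, x 80 to 238, y 28 to 162 mm); the tray lies at y 45 to 145 mm between two rails 22 mm high; z up
- collar_grip (a point): on the black collar's upright axis, 72 mm above the table, where its two ribbed bare-metal tabs are squeezed. The tabs stand at opposite sides, on this point's y axis (z up; it turns with the collar): 24 mm wide, 52 to 84 mm above the table, 66 mm over their outer faces at rest, 46 mm squeezed; between them a 38 mm cap, top 90 mm. Fingertips stay above the 68 mm skirt, whose top is 48 mm up
- latch_tip (a point): end of the steel latch arm that sticks out of the collar's skirt, 62 mm from the axis, 12 mm wide, 10 mm thick, 33 mm above the table; locked, it points along the dock's y, over the tray and in the way of the tray's lip; released, it points nearly to the dock's -x, beside the tray
- collar (a joint): collar angle in rad: 0 locked (start), 1.3 fully released, counter-clockwise seen from above; stops at both ends. Turns freely (0.06 N m) while BOTH tabs are pressed in by 5 mm or more; otherwise a hidden tooth on each tab locks it at either end (play about 0.1 rad)
- tab_a (a joint): travel in m of the tab on the collar's +y side towards the axis: 0 out, 0.010 fully pressed; spring 2 N at rest, 7 N fully pressed
- tab_b (a joint): the same for the tab on the -y side
- tray_lip (a point): middle of the near face (the face that is pushed) of the upright lip at the tray's near end, 27 mm above the table; the lip is 100 mm wide (along y), 8 mm thick, its top 44 mm above the table. Axes as the dock's: +x is the way home. The black tray behind it carries three glass slides
- tray (a joint): how far the tray has been slid in, in m: it starts between 0 and 0.025, 0.100 is fully home against its stop; slides with about 1.5 N and stays where it is left. The latch arm stops the lip at about 0.07 unless released, and needs it at 0.03 or less, or fully home, to swing past the lip
- oil: small brown dropper bottle, 32 mm across, 75 mm tall, beside the dock; origin under its centre
- slidebox: closed white slide box 100 x 80 x 34 mm; origin under its centre
- jar: open white staining jar, 64 mm across, 70 mm tall; origin under its centre
- marker: white marker pen with black cap, 130 mm long, 15 mm thick, lying; origin under its centre

How it is judged (in metres and radians):
On the way, in this order (a step that is already met when the one before it is completed fails the run):
1. the collar is turned to released with the tray still out (value of joint collar above 1.1 rad and value of joint tray below 0.085 m), for 0.1 s.
2. the tray is pushed home (value of joint tray above 0.095 m), for 0.2 s.
At the end, for the whole second after the job is handed in: the tray is within 5 mm of fully home, the collar is turned back to within 0.15 rad of locked with the arm behind the lip, and both tabs have sprung out to within 3 mm (value of joint collar below 0.15 rad and value of joint tray above 0.095 m and value of joint each of tab_a, tab_b below 0.003 m); the robot touches nothing.
It fails at once if a thing beside the dock is shifted by more than 20 mm (distance of any of oil, slidebox, jar, marker from where it was at the start of the episode above 0.02 m).
It also fails if it takes over 64 s, if anything falls off the work surface, if the arm or the gripper's body presses on something with over 40 N, if the wrist force passes 120 N, or if a joint passes its speed limit or range.

## Working session

There is one attempt and no reset: what is moved stays moved. The work goes in short steps, Python scripts to look and compute and a tool call to move; the robot and the scene stay as the last step left them, time stands still between calls to the robot, and variables do not carry over. Pictures are saved under pics/ and viewed, at most 10 in all, crops included, and the job is handed in when it is done.

Besides the shell and the picture viewer there is one more tool, called after "Request:" as name(argument=value, ...), one argument or row to a line, values as JSON. step_arm: Moves the arm, as the interface text tells. Its arguments: {"type":"object","properties":{"commands":{"type":"array"}},"required":["commands"]}

```bash
mkdir -p pics
cat > h.py <<'E'
import numpy as np, cv2
from cell import ctrl
def cam(n):
    d=ctrl.get_image(n); d['f']=d['image'].shape[0]/2/np.tan(np.radians(d['vfov'])/2); return d
def world(d,u,v,z=None):
    """pixel -> world; with z: onto plane, else via range"""
    T=np.linalg.inv(d['world_to_cam']); r=np.array([(u-d['cx'])/d['f'],(v-d['cy'])/d['f'],1.])
    o=T[:3,3]; w=T[:3,:3]@r
    s=(z-o[2])/w[2] if z is not None else d['range_z'][int(round(v)),int(round(u))]
    return o+s*w
def cloud(d):
    T=np.linalg.inv(d['world_to_cam']); v,u=np.mgrid[:384,:512]; Z=d['range_z']
    P=np.stack([(u-d['cx'])/d['f']*Z,(v-d['cy'])/d['f']*Z,Z],-1)
    return P@T[:3,:3].T+T[:3,3]
E
python3 - <<'E'
from h import *
a=cam('scene');b=cam('top')
for n,d in(('scene',a),('top',b)):
    cv2.imwrite(f'pics/{n}0.png',d['image'][:,:,::-1]); print(n,d['vfov'],np.linalg.inv(d['world_to_cam'])[:3,3].round())
    np.savez(f'{n}0.npz',**d)
s=ctrl.read_state();print(s['eef_pos'],s['tool_rot'],s['clock'],s['width'])
E
```

```text
scene 51.073269443077095 [1013.  295.  735.]
top 47.72930895998977 [475.  -3. 875.]
[263.44670284 593.58759177 230.47599414] [-3.13984708e+00  9.42630853e-07  2.72384858e+00] 0.1 85.41861893191418
```

View pics/scene0.png

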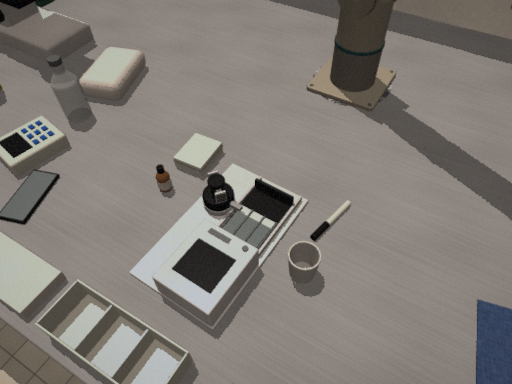

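View pics/top0.png

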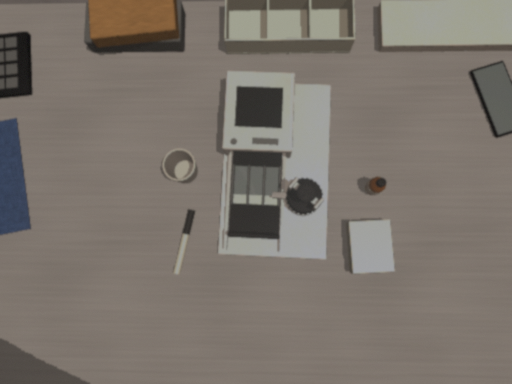

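The scene view shows the collar at about (217,192), with the tray lip at (272,190) and oil at (164,180). In the top view the collar is at (304,196), with its arm pointing left to (280,195). There the lip is at (254,235), the plate corners are at (326,257), (331,85) and (220,252), and the slidebox is at (371,246).

Run:
```python
from h import *
L=lambda n:dict(np.load(n+'0.npz'))
b=L('top');a=L('scene')
for d in(a,b):
    d['P']=cloud(d)
im=b['image'];g=cv2.cvtColor(im,cv2.COLOR_RGB2GRAY)
hsv=cv2.cvtColor(im,cv2.COLOR_RGB2HSV)
P=b['P']
# plate: bright pixels at z 3..13
m=((P[...,2]>3)&(P[...,2]<13)&(g>140)).astype(np.uint8)
m[:, :200]=0;m[:,345:]=0;m[:60]=0;m[270:]=0
v,u=np.nonzero(m); 
right=[];bot=[]
for r in range(95,250,5):
    k=u[v==r]
    if len(k): right.append(world(b,k.max()+.5,r,8)[:2])
for c in range(228,322,5):
    k=v[u==c]
    if len(k): bot.append(world(b,c,k.max()+.5,8)[:2])
def fl(p):
    p=np.array(p,np.float32); q=cv2.fitLine(p,cv2.DIST_HUBER,0,.01,.01).ravel(); return q[:2]*np.sign(q[np.argmax(abs(q[:2]))]),q[2:]
dr,pr=fl(right);db,pb=fl(bot); print('right',dr,np.arctan2(dr[1],dr[0]),pr,'bot',db,np.arctan2(-db[0],db[1]),pb)
th=np.arctan2(dr[1],dr[0]);X=np.array([np.cos(th),np.sin(th)]);Y=np.array([-X[1],X[0]])
O=Y*(pr@Y+50)+X*(pb@X+120);print('O from plate',O,th)
for n,d in(('top',b),('scene',a)):
    Q=d['P'];near=np.hypot(Q[...,0]-O[0],Q[...,1]-O[1])<45
    for lo,hi in((87,95),(79,87),(42,53)):
        k=near&(Q[...,2]>lo)&(Q[...,2]<hi);p=Q[k]
        if len(p): 
            vv,uu=np.nonzero(k);(c,r)=cv2.minEnclosingCircle(p[:,:2].astype(np.float32)); print(n,lo,len(p),'mean',p.mean(0).round(1),'circ',np.round(c,1),round(r,1),'px',uu.min(),uu.max(),vv.min(),vv.max())
    # dock frame: lip
    D=np.stack([(Q[...,:2]-O)@X,(Q[...,:2]-O)@Y,Q[...,2]],-1)
    k=(D[...,0]>-130)&(D[...,0]<60)&(D[...,1]>50)&(D[...,1]<140)&(D[...,2]>38)&(D[...,2]<50)
    p=D[k];print(n,'lip/arm',len(p),np.percentile(p,[2,50,98],0).round(1).tolist())
    k=(D[...,0]>-20)&(D[...,0]<30)&(D[...,1]>36)&(D[...,1]<75)&(D[...,2]>28)
    p=D[k];print(n,'arm',len(p),np.percentile(p,[2,50,98],0).round(1).tolist())
    d['D']=D
z=lambda im,u0,u1,v0,v1,s:cv2.resize(im[v0:v1,u0:u1],None,fx=s,fy=s,interpolation=cv2.INTER_CUBIC)
A=z(a['image'],150,310,150,240,5)[:,:,::-1];cv2.imwrite('pics/a1.png',A)
cv2.imwrite('pics/b1.png',z(b['image'],210,400,150,265,4)[:,:,::-1])
```

```text
right [ 0.9990966  -0.04249796] -0.04251076 [ 627.1507  -127.00512] bot [0.04749271 0.99887156] -0.047510583 [468.07855 -34.63867]
O from plate [586.4605   -75.229095] -0.04251076
top 87 317 mean [585.8 -75.7  89.5] circ [586.  -75.7] 18.7 px 296 316 182 201
top 79 105 mean [585.6 -75.4  83.2] circ [585.9 -75.7] 34.2 px 288 323 177 208
top 42 505 mean [580.9 -71.6  46.8] circ [586.1 -76. ] 35.0 px 286 322 177 213
top lip/arm 209 [[-85.0, 51.6, 38.6], [-81.0, 91.9, 43.0], [-0.5, 137.7, 46.6]]
top arm 81 [[-6.2, 37.1, 34.1], [-0.7, 49.0, 37.4], [5.4, 60.7, 40.1]]
scene 87 201 mean [585.9 -75.4  90.6] circ [583.3 -81.6] 24.6 px 208 224 172 187
scene 79 89 mean [587.8 -72.6  83.3] circ [584.9 -76.1] 34.6 px 207 225 170 195
scene 42 354 mean [592.1 -72.   48.1] circ [585.3 -75.5] 35.2 px 202 233 182 206
scene lip/arm 179 [[-85.9, 51.9, 38.2], [-79.7, 91.7, 43.8], [1.9, 138.0, 47.0]]
scene arm 76 [[-7.7, 37.0, 29.6], [0.5, 49.7, 38.0], [4.9, 61.3, 41.0]]
```

View pics/a1.png

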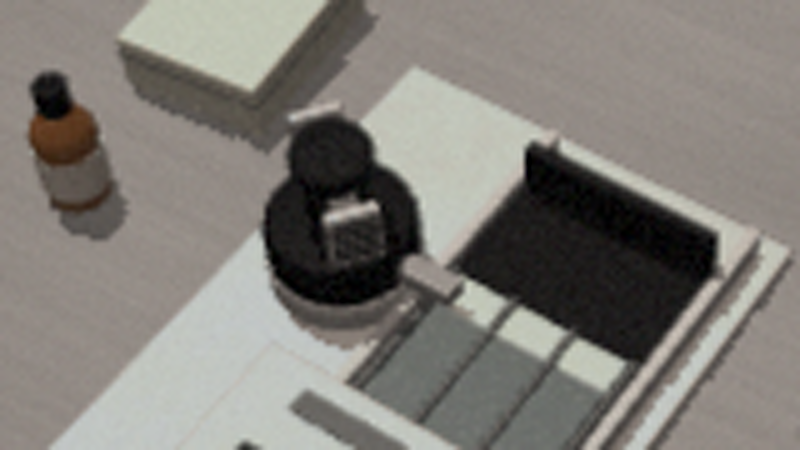

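View pics/b1.png

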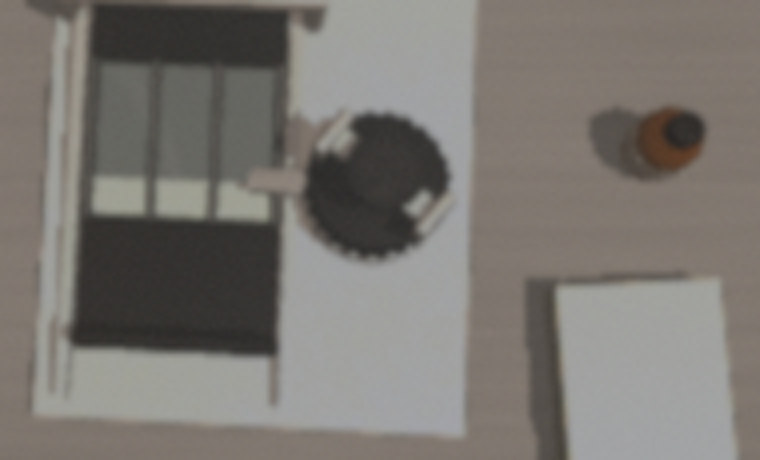

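The scene crop shows the skirt with two bare-metal tabs, at (318,112) and (355,230), and the arm at (432,278). The top crop shows the tabs at (338,133) and (430,212). So the tab line is about 49° from world x, not along the arm.

```bash
cat >> h.py <<'E'
from scipy.spatial.transform import Rotation as R
O=np.array([585.9,-75.7]); TH=-0.043
def dock(x,y): 
    c,s=np.cos(TH),np.sin(TH); return O+[c*x-s*y,s*x+c*y]
def move(c0,xyz,yang):
    """c0: commanded pos(3)+tool-y angle deg (tool down). -> shift cm, turn about tool z"""
    R0=R.from_euler('xyz',[np.pi,0,np.radians(c0[3]+90)])
    print('shift cm',(R0.inv().apply(np.array(xyz)-c0[:3])/10).round(2),'rz',round(-np.radians(yang-c0[3]),3))
E
python3 - <<'E'
from h import *
for n in('top','scene'):
    d=dict(np.load(n+'0.npz'));Q=cloud(d);r=np.hypot(Q[...,0]-O[0],Q[...,1]-O[1])
    g=d['image'].astype(int).sum(-1)
    k=(r>21)&(r<40)&(Q[...,2]>70)&(Q[...,2]<88);p=Q[k][:,:2]-O
    a=np.degrees(np.arctan2(p[:,1],p[:,0]));s=(a>-41)&(a<139)
    print(n,len(p),'pca',end=' ');q=cv2.fitLine(p.astype(np.float32),cv2.DIST_L2,0,.01,.01).ravel();print(np.degrees(np.arctan2(q[1],q[0])),'A',p[s].mean(0),'B',p[~s].mean(0), 'top z',np.percentile(Q[k][:,2],[5,95]))
for n,uv in(('oil',(377,185)),('slidebox',(371,246)),('jar',(180,165)),('marker',(185,240))):
    d=dict(np.load('top0.npz'));p=world(d,*uv);print(n,p.round())
c=[263.7,594.1,231.3,np.degrees(2.72384858)-90];print(c[3])
move(c,[*O,231],49); move(c,[*O,150],49)
E
```

```text
top 152 pca 50.775566 A [17.4575075  22.11766087] B [-18.20211925 -21.53311745] top z [71.80809201 84.60363371]
scene 114 pca 50.478184 A [19.58387585 23.70927443] B [-19.40982383 -23.52466036] top z [71.8251985  85.53050534]
oil [ 602. -211.   64.]
slidebox [ 489. -204.   32.]
jar [653. 173.   6.]
marker [499. 158.  13.]
66.06502766670238
shift cm [-5.662e+01 -4.815e+01  3.000e-02] rz 0.298
shift cm [-56.62 -48.15   8.13] rz 0.298
```

Request:
step_arm(
  commands=[-4.5,-4,0,0,0,0.03,1,-9,-8,0,0,0,0.06,1,-13.5,-12,0,0,0,0.09,1,-18,-15.5,0,0,0,0.12,1,-22.5,-19,0,0,0,0.15,1,-26,-22.5,0,0,0,0.18,1,-29.5,-25.5,0,0,0,0.21,1,-33,-28.5,0,0,0,0.24,1,-36,-31,0,0,0,0.27,1,-36,-31,0,0,0,0.27,1],
)

```text
clock: 1.1
eef_pos: [468.4, 159.7, 231.3]
tool_rot: [-3.14, 0.002, 2.447]
force: [0.5, 0.3, 0.4]
width: 85.4
gripper_force: 0.0
```

```bash
cat >> h.py <<'E'
def here():
    s=ctrl.read_state();e=np.array(s['tool_rot']);return [*s['eef_pos'],np.degrees(e[2])-90],s
E
python3 - <<'E'
from h import *
c,s=here();print(np.round(c,1),s['tool_rot'],s['clock'],s['qpos']);move(c,[*O,231],50.6)
E
```

```text
[468.4 159.7 231.3  50.2] [-3.14020792e+00  1.79137441e-03  2.44736571e+00] 1.1 [-0.4895628   0.41143923  0.14297255  1.9434501  -0.07697314  0.79224813
  0.57231472]
shift cm [-24.09 -10.57   0.03] rz -0.007
```

Request:
step_arm(
  commands=[-4,-1.8,0,0,0,0,1,-8,-3.5,0,0,0,0,1,-12,-5.3,0,0,0,0,1,-16,-7,0,0,0,0,1,-20,-8.8,0,0,0,0,1,-22.5,-10,0,0,0,0,1,-24.1,-10.6,0,0,0,-0.007,1,-24.1,-10.6,2,0,0,-0.007,1,-24.1,-10.6,4,0,0,-0.007,1,-24.1,-10.6,5,0,0,-0.007,1],
)

```text
clock: 2.1
eef_pos: [584.6, -70.2, 179.3]
tool_rot: [-3.14, -0.003, 2.46]
force: [0.9, -0.0, -0.9]
width: 85.1
gripper_force: 0.0
```

Run:
```python
from h import *
c,s=here();print(np.round(c,1),s['tool_rot'],s['qpos']);move(c,[*O,53.5],50.6)
```

```text
[584.6 -70.2 179.3  51. ] [-3.13980472e+00 -2.87638034e-03  2.46041219e+00] [-0.01676069  0.60652149  0.13937259  1.74783328 -0.11092757  0.79827156
  1.0654657 ]
shift cm [-0.45 -0.34 12.58] rz 0.006
```

Request:
step_arm(
  commands=[0,0,0,0,0,0,1,0,0,0,0,0,0,1],
)

```text
clock: 2.3
eef_pos: [586.1, -70.1, 181.6]
tool_rot: [3.141, 0.0, 2.461]
force: [0.2, 0.1, 0.2]
width: 85.0
gripper_force: 0.0
```

Run:
```python
from h import *
c,s=here();print(np.round(c,1));move(c,[*O,54],50.6)
```

```text
[586.1 -70.1 181.6  51. ]
shift cm [-0.34 -0.45 12.76] rz 0.007
```

Request:
step_arm(
  commands=[-0.34,-0.45,0,0,0,0.007,1,-0.34,-0.45,3,0,0,0.007,1,-0.34,-0.45,6,0,0,0.007,1,-0.34,-0.45,9,0,0,0.007,1,-0.34,-0.45,11,0,0,0.007,1,-0.34,-0.45,12.3,0,0,0.007,1,-0.34,-0.45,12.75,0,0,0.007,1,-0.34,-0.45,12.75,0,0,0.007,1,-0.34,-0.45,12.75,0,0,0.007,1],
)

```text
clock: 3.2
eef_pos: [586.6, -76.1, 54.9]
tool_rot: [3.141, 0.002, 2.454]
force: [-0.1, -0.6, 0.9]
width: 85.7
gripper_force: 0.0
```

Run:
```python
from h import *
c,s=here();print(np.round(c,1),s['force'],s['torque']);move(c,[*O,54],50.6)
d=cam('scene');cv2.imwrite('pics/a2.png',cv2.resize(d['image'][130:250,140:300],None,fx=5,fy=5)[:,:,::-1])
```

```text
[586.6 -76.1  54.9  50.6] [-0.07939339 -0.56973033  0.89469116] [-0.0163189   0.02974683  0.00802813]
shift cm [ 0.08 -0.01  0.09] rz -0.0
```

View pics/a2.png

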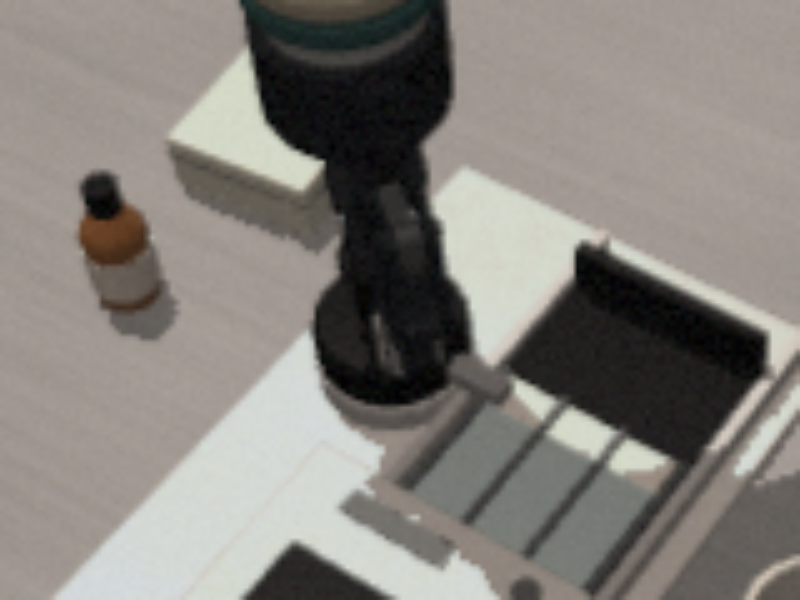

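The picture shows the fingers straddling the cap, with the tab at about (380,340) between the pads and the arm at (480,375) untouched. Next I'll squeeze.

Request:
step_arm(
  commands=[0,0,0,0,0,0,0.5,0,0,0,0,0,0,0.5,0,0,0,0,0,0,0.4,0,0,0,0,0,0,0.4,0,0,0,0,0,0,0.4,0,0,0,0,0,0,0.4],
)

```text
clock: 3.85
eef_pos: [585.5, -77.3, 56.5]
tool_rot: [-3.141, 0.001, 2.453]
force: [-5.8, -2.4, 20.9]
width: 40.8
gripper_force: 59.4
```

Request:
step_arm(
  commands=[0,0,-0.1,0,0,0,0.4,0,0,-0.15,0,0,0,0.4,0,0,-0.15,0,0,-0.06,0.4,0,0,-0.15,0,0,-0.12,0.4,0,0,-0.15,0,0,-0.18,0.4,0,0,-0.15,0,0,-0.24,0.4,0,0,-0.15,0,0,-0.3,0.4,0,0,-0.15,0,0,-0.3,0.4],
)

```text
clock: 4.65
eef_pos: [585.4, -77.3, 56.8]
tool_rot: [-3.14, 0.001, 2.754]
force: [-3.6, -1.7, 10.6]
width: 40.7
gripper_force: 60.4
```

Run:
```python
from h import *
c,s=here();print(np.round(c,1),s['force'],s['torque'],s['width'],s['gripper_force'])
d=cam('top');cv2.imwrite('pics/b2.png',cv2.resize(d['image'][150:270,220:380],None,fx=5,fy=5)[:,:,::-1])
```

```text
[585.4 -77.3  56.8  67.8] [-3.58116012 -1.68460354 10.63571975] [-0.45519267  0.74396343  0.04413409] 40.70884814444769 60.40599524974823
```

View pics/b2.png

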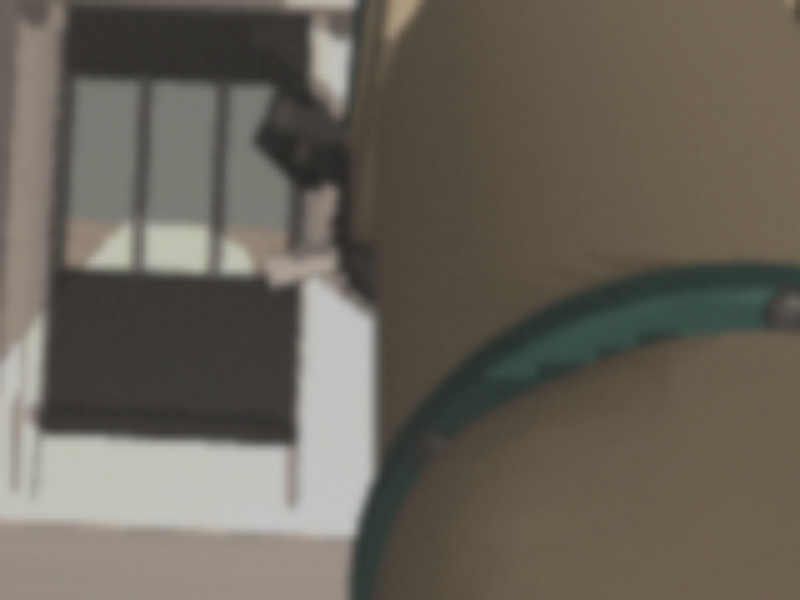

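The arm end, at (300,268), has swung about 0.3 rad with low torque, so the collar is turning freely. I'll carry on to the stop.

Request:
step_arm(
  commands=[0,0,-0.1,0,0,-0.1,0.4,0,0,-0.1,0,0,-0.2,0.4,0,0,-0.1,0,0,-0.3,0.4,0,0,-0.1,0,0,-0.4,0.4,0,0,-0.1,0,0,-0.5,0.4,0,0,-0.1,0,0,-0.6,0.4,0,0,-0.1,0,0,-0.7,0.4,0,0,-0.1,0,0,-0.8,0.4,0,0,-0.1,0,0,-0.9,0.4,0,0,-0.1,0,0,-0.94,0.4],
)

```text
clock: 5.7
eef_pos: [585.3, -77.3, 57.0]
tool_rot: [-3.141, -0.001, -2.588]
force: [-2.1, -2.9, 6.0]
width: 40.6
gripper_force: 62.6
```

Request:
step_arm(
  commands=[0,0,0,0,0,-0.03,0.4,0,0,0,0,0,-0.06,0.4,0,0,0,0,0,-0.07,0.4,0,0,0,0,0,-0.07,0.4],
)

```text
clock: 6.1
eef_pos: [585.3, -77.3, 57.0]
tool_rot: [-3.141, -0.001, -2.522]
force: [-1.9, -2.8, 5.6]
width: 40.4
gripper_force: 62.6
```

Run:
```python
from h import *
c,s=here();print(np.round(c,1),s['force'],s['torque'],s['width'],s['gripper_force'],s['qpos'])
```

```text
[ 585.3  -77.3   57.  -234.5] [-1.90713353 -2.83766651  5.62478032] [-0.45880649  0.4446521  -0.408618  ] 40.38464879800375 62.62084722518921 [ 0.23135621  0.78805556 -0.23710024  1.81619777  0.3142406   0.57465422
  1.98611916]
```

Request:
step_arm(
  commands=[0,0,0,0,0,0,1,0,0,0,0,0,0,1,0,0,0,0,0,0,1,0,0,0,0,0,0,1,0,0,0,0,0,0,1,0,0,-2,0,0,0,1,0,0,-5,0,0,0,1,0,0,-8,0,0,0,1,0,0,-8,0,0,0,1,0,0,-8,0,0,0,1],
)

```text
clock: 7.1
eef_pos: [586.1, -75.7, 137.1]
tool_rot: [-3.14, 0.001, -2.519]
force: [-0.3, 0.2, -0.7]
width: 85.6
gripper_force: 0.0
```

Run:
```python
from h import *
c,s=here();print(np.round(c,1),s['force'],s['width'],s['qpos'])
c[3]+=360
move(c,[*dock(-125,95),137],np.degrees(TH)+90)
```

```text
[ 586.1  -75.7  137.1 -234.3] [-0.29835081  0.23666227 -0.72476566] 85.62195070997544 [ 0.26275099  0.67277131 -0.28804265  1.77284259  0.26798238  0.73261357
  2.02714351]
shift cm [3.990e+00 1.521e+01 1.000e-02] rz 0.665
```

Request:
step_arm(
  commands=[1,3.8,0,0,0,0.12,1,2,7.6,0,0,0,0.24,0.5,3,11.4,0,0,0,0.36,0,4,15.2,0,0,0,0.48,0,4,15.2,0,0,0,0.6,0,4,15.2,0,0,0,0.665,0,4,15.2,0,0,0,0.665,0,4,15.2,0,0,0,0.665,0],
)

```text
clock: 7.9
eef_pos: [464.1, 24.4, 135.7]
tool_rot: [-3.141, -0.001, 3.101]
force: [-0.4, 0.1, -0.3]
width: 0.3
gripper_force: 0.0
```

Run:
```python
from h import *
c,s=here();print(np.round(c,1),s['tool_rot'],s['width'])
move(c,[*dock(-125,95),32],np.degrees(TH)+90)
d=cam('top');cv2.imwrite('pics/b3.png',cv2.resize(d['image'][130:270,200:400],None,fx=4,fy=4)[:,:,::-1])
```

```text
[464.1  24.4 135.7  87.6] [-3.14127678e+00 -1.41662847e-03  3.10055525e+00] 0.28422928420386445
shift cm [-0.1   0.03 10.37] rz 0.002
```

View pics/b3.png

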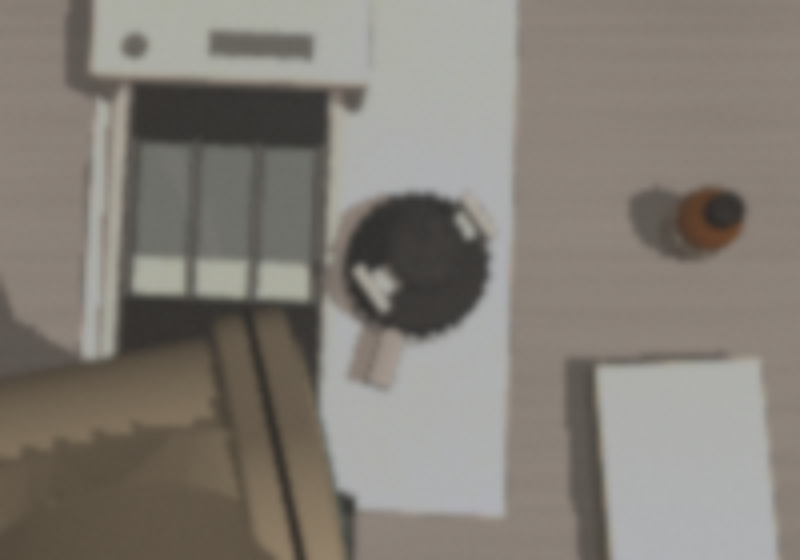

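The arm, at (375,360), now points along -x beside the tray, so the collar is released. Next I'll lower the shut fingers behind the lip and push.

Request:
step_arm(
  commands=[-0.1,0,4,0,0,0,0,-0.1,0,8,0,0,0,0,-0.1,0,10.7,0,0,0,0,-0.1,0,10.7,0,0,0,0,-3,0,10.7,0,0,0,0,-5,0,10.7,0,0,0,0,-7,0,10.7,0,0,0,0,-9,0,10.7,0,0,0,0,-10,0,10.7,0,0,0,0,-10,0,10.7,0,0,0,0],
)

```text
clock: 8.95
eef_pos: [566.5, 19.8, 30.4]
tool_rot: [3.141, 0.003, 3.098]
force: [-0.2, -0.5, -0.2]
width: 0.1
gripper_force: 0.0
```

Run:
```python
from h import *
c,s=here();print(np.round(c,1),s['force']);move(c,[*dock(0,95),28],np.degrees(TH)+90)
```

```text
[566.5  19.8  30.4  87.5] [-0.18882518 -0.472791   -0.15664181]
shift cm [-2.35  0.04  0.24] rz -0.0
```

Request:
step_arm(
  commands=[-0.6,0,0,0,0,0,0,-1.2,0,0,0,0,0,0,-1.8,0,0,0,0,0,0,-2.3,0,0,0,0,0,0,-2.3,0,0,0,0,0,0],
)

```text
clock: 9.45
eef_pos: [588.8, 19.1, 29.3]
tool_rot: [3.141, 0.002, 3.099]
force: [-0.0, 0.3, -0.0]
width: 0.0
gripper_force: 0.0
```

Request:
step_arm(
  commands=[-0.15,0,0,0,0,0,0,-0.3,0,0,0,0,0,0,-0.45,0,0,0,0,0,0,-0.45,0,0,0,0,0,0],
)

```text
clock: 9.85
eef_pos: [591.6, 19.0, 29.2]
tool_rot: [3.142, -0.001, 3.099]
force: [-2.4, 0.1, 0.2]
width: 0.0
gripper_force: 0.9
```

Request:
step_arm(
  commands=[-0.15,0,0,0,0,0,0,-0.3,0,0,0,0,0,0,-0.45,0,0,0,0,0,0,-0.45,0,0,0,0,0,0],
)

```text
clock: 10.25
eef_pos: [591.7, 19.0, 28.9]
tool_rot: [-3.141, -0.01, 3.099]
force: [-9.5, 0.9, 8.8]
width: -0.4
gripper_force: 5.2
```

Request:
step_arm(
  commands=[-0.15,0,0,0,0,0,0,-0.3,0,0,0,0,0,0,-0.45,0,0,0,0,0,0,-0.45,0,0,0,0,0,0],
)

```text
clock: 10.65
eef_pos: [591.6, 18.9, 28.6]
tool_rot: [-3.14, -0.018, 3.099]
force: [-18.4, 1.1, 15.6]
width: 0.2
gripper_force: 9.3
```

The tray is solid against its stop. I'll back off, rise, and return over the collar.

Request:
step_arm(
  commands=[1.5,0,0,0,0,0,0,4,0,0,0,0,0,0,5,0,0,0,0,0,0,5,0,-4,0,0,0,0,5,0,-8,0,0,0,0,5,0,-11.5,0,0,0,0.5,5,0,-11.5,0,0,0,1,5,0,-11.5,0,0,0,1],
)

```text
clock: 11.45
eef_pos: [552.5, 20.6, 145.3]
tool_rot: [3.141, 0.004, 3.099]
force: [0.3, -0.2, 0.3]
width: 43.1
gripper_force: 0.0
```

Run:
```python
from h import *
c,s=here();print(np.round(c,1),s['force'],s['width'])
move(c,[*O,140],50.6+74.5)
d=cam('top');np.savez('top1.npz',**d);Q=cloud(d);D=(Q[...,:2]-O)@np.array([[np.cos(TH),-np.sin(TH)],[np.sin(TH),np.cos(TH)]])
r=np.hypot(D[...,0],D[...,1]);k=(r>21)&(r<40)&(Q[...,2]>70)&(Q[...,2]<88);p=Q[k][:,:2]-O
q=cv2.fitLine(p.astype(np.float32),cv2.DIST_L2,0,.01,.01).ravel();print(len(p),np.degrees(np.arctan2(q[1],q[0])))
cv2.imwrite('pics/b4.png',cv2.resize(d['image'][110:250,200:400],None,fx=4,fy=4)[:,:,::-1])
```

```text
[552.5  20.6 145.3  87.5] [ 0.25756773 -0.18755523  0.31620995] 43.14493763830013
shift cm [-3.75 -9.48  0.53] rz -0.656
75 36.577747
```

View pics/b4.png

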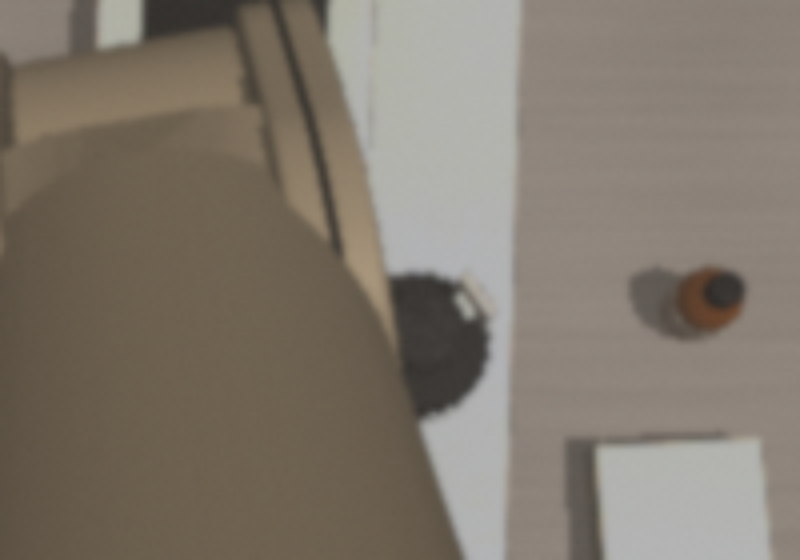

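The tray is hidden under the arm here. The visible tab at (475,295) hasn't moved. I'll go over the collar, still high.

Request:
step_arm(
  commands=[-1,-2.4,0,0,0,-0.11,1,-2,-4.8,0,0,0,-0.22,1,-3,-7.2,0,0,0,-0.33,1,-3.75,-9.5,0,0,0,-0.44,1,-3.75,-9.5,0,0,0,-0.55,1,-3.75,-9.5,0,0,0,-0.656,1,-3.75,-9.5,0,0,0,-0.656,1,-3.75,-9.5,0,0,0,-0.656,1],
)

```text
clock: 12.3
eef_pos: [583.9, -75.7, 143.0]
tool_rot: [3.14, -0.001, -2.531]
force: [-0.5, -0.9, -0.4]
width: 85.3
gripper_force: 0.0
```

Run:
```python
from h import *
c,s=here();c[3]+=360*(c[3]<0);print(np.round(c,1),s['width'])
move(c,[*O,56],50.6+74.5)
for n in('scene','top'):
    d=cam(n);Q=cloud(d);cs=np.cos(TH);sn=np.sin(TH);X=(Q[...,:2]-O)@[cs,sn];Y=(Q[...,:2]-O)@[-sn,cs]
    k=(Y>50)&(Y<140)&(Q[...,2]>40)&(Q[...,2]<48)&(X>-110)&(X<60);
    if k.sum():print(n,k.sum(),np.percentile(X[k],[2,50,98]).round(1),np.median(Q[k][:,2]))
```

```text
[583.9 -75.7 143.  125. ] 85.27200646564393
shift cm [-0.17 -0.11  8.7 ] rz -0.002
scene 162 [12.2 17.4 20.7] 44.25839847615481
top 190 [13.4 17.  21.1] 42.98324140087692
```

Both views put the lip's near face at about x = 13, against -85 before, so the tray is home. Now I'll descend and squeeze.

Request:
step_arm(
  commands=[-0.17,-0.11,3,0,0,0,1,-0.17,-0.11,6,0,0,0,1,-0.17,-0.11,8.2,0,0,0,1,-0.17,-0.11,8.6,0,0,0,1,-0.17,-0.11,8.6,0,0,0,1,-0.17,-0.11,8.6,0,0,0,0.4,-0.17,-0.11,8.6,0,0,0,0.4,-0.17,-0.11,8.6,0,0,0,0.4,-0.17,-0.11,8.5,0,0,0,0.4,-0.17,-0.11,8.5,0,0,0,0.4],
)

```text
clock: 13.4
eef_pos: [588.0, -75.6, 62.3]
tool_rot: [-3.139, 0.003, -2.529]
force: [-2.5, 1.4, 13.7]
width: 39.9
gripper_force: 61.5
```

Request:
step_arm(
  commands=[0,0,0,0,0,0,0.4,0,0,0,0,0,0,0.4,0,0,0,0,0,0.06,0.4,0,0,0,0,0,0.12,0.4,0,0,0,0,0,0.18,0.4,0,0,0,0,0,0.24,0.4,0,0,0,0,0,0.3,0.4,0,0,0,0,0,0.3,0.4],
)

```text
clock: 14.2
eef_pos: [588.4, -76.4, 62.3]
tool_rot: [-3.139, 0.004, -2.83]
force: [-0.8, -0.8, 12.9]
width: 40.1
gripper_force: 61.3
```

Run:
```python
from h import *
c,s=here();print(np.round(c,1),s['force'],s['torque'],s['width'],s['gripper_force'],s['tool_rot'])
```

```text
[ 588.4  -76.4   62.3 -252.2] [-0.7984167  -0.83083229 12.90182328] [-0.17920648  0.3784521  -0.07169397] 40.06343726496887 61.32924199104309 [-3.13884007  0.00409782 -2.8302586 ]
```

Request:
step_arm(
  commands=[0,0,0,0,0,0.1,0.4,0,0,0,0,0,0.2,0.4,0,0,0,0,0,0.3,0.4,0,0,0,0,0,0.4,0.4,0,0,0,0,0,0.5,0.4,0,0,0,0,0,0.6,0.4,0,0,0,0,0,0.7,0.4,0,0,0,0,0,0.8,0.4,0,0,0,0,0,0.9,0.4,0,0,0,0,0,0.94,0.4],
)

```text
clock: 15.2
eef_pos: [587.9, -79.2, 62.3]
tool_rot: [-3.141, 0.006, 2.51]
force: [-2.9, -5.9, 13.3]
width: 40.0
gripper_force: 61.5
```

Request:
step_arm(
  commands=[0,0,0,0,0,0.03,0.4,0,0,0,0,0,0.06,0.4,0,0,0,0,0,0.08,0.4,0,0,0,0,0,0.08,0.4],
)

```text
clock: 15.6
eef_pos: [587.7, -79.3, 62.3]
tool_rot: [-3.141, 0.006, 2.434]
force: [-2.2, -5.9, 13.6]
width: 39.8
gripper_force: 61.5
```

Run:
```python
from h import *
c,s=here();print(np.round(c,1),s['force'],s['torque'],s['width'],s['gripper_force'],s['tool_rot'])
```

```text
[587.7 -79.3  62.3  49.5] [-2.21759757 -5.90533758 13.62951838] [-1.34001521  0.69530706  0.36857513] 39.83881346996453 61.52840495109558 [-3.14102911  0.00556242  2.43396494]
```

At the locked stop: yaw 2.434 against 2.453 at the start, with the torque up to 0.37 N m. I'll release and lift.

Request:
step_arm(
  commands=[0,0,0,0,0,0,1,0,0,0,0,0,0,1,0,0,0,0,0,0,1,0,0,0,0,0,0,1,0,0,0,0,0,0,1,0,0,-3,0,0,0,1,0,0,-7,0,0,0,1,0,0,-11,0,0,0,1,0,0,-14,0,0,0,1,0,0,-14,0,0,0,1],
)

```text
clock: 16.6
eef_pos: [589.5, -75.8, 204.1]
tool_rot: [3.136, 0.007, 2.435]
force: [0.7, 0.4, 0.2]
width: 85.2
gripper_force: 0.0
```

Request:
step_arm(
  commands=[4,0,0,0,0,0,1,8,0,0,0,0,0,1,12,0,0,0,0,0,1,16,0,0,0,0,0,1,20,0,0,0,0,0,1,24,0,0,0,0,0,1,26,0,0,0,0,0,1,26,0,0,0,0,0,1],
)

```text
clock: 17.4
eef_pos: [385.6, 95.0, 198.8]
tool_rot: [-3.14, -0.003, 2.44]
force: [0.6, -0.1, -0.0]
width: 85.6
gripper_force: 0.0
```

Run:
```python
from h import *
c,s=here();print(np.round(c,1),s['force'])
for n in('top','scene'):
    d=cam(n);Q=cloud(d);cs=np.cos(TH);sn=np.sin(TH);X=(Q[...,:2]-O)@[cs,sn];Y=(Q[...,:2]-O)@[-sn,cs]
    r=np.hypot(X,Y);k=(r>21)&(r<42)&(Q[...,2]>70)&(Q[...,2]<88);p=Q[k][:,:2]-O
    if len(p)>5:
        q=cv2.fitLine(p.astype(np.float32),cv2.DIST_L2,0,.01,.01).ravel();t=p@q[:2];w=p@[-q[1],q[0]]
        print(n,len(p),np.degrees(np.arctan2(q[1],q[0])),'span',t.min(),t.max())
    k=(X>-20)&(X<11)&(Y>36)&(Y<75)&(Q[...,2]>28);print('arm',k.sum(),np.c_[X,Y,Q[...,2]].shape and (np.median(X[k]),np.percentile(Y[k],98)) if k.any() else '')
    if n=='top': cv2.imwrite('pics/b5.png',cv2.resize(d['image'][110:250,200:400],None,fx=4,fy=4)[:,:,::-1])
    else: cv2.imwrite('pics/a5.png',cv2.resize(d['image'][130:250,140:300],None,fx=5,fy=5)[:,:,::-1])
```

```text
[385.6  95.  198.8  49.8] [ 0.62908313 -0.10620913 -0.04687968]
top 153 50.54519 span -33.572161985416365 33.706139306761855
arm 84 (np.float64(0.18509058813197687), np.float64(61.17058050837902))
scene 115 50.828053 span -36.04559336403642 33.55820517646496
arm 79 (np.float64(0.9272030038851466), np.float64(61.27896497545045))
```

View pics/a5.png

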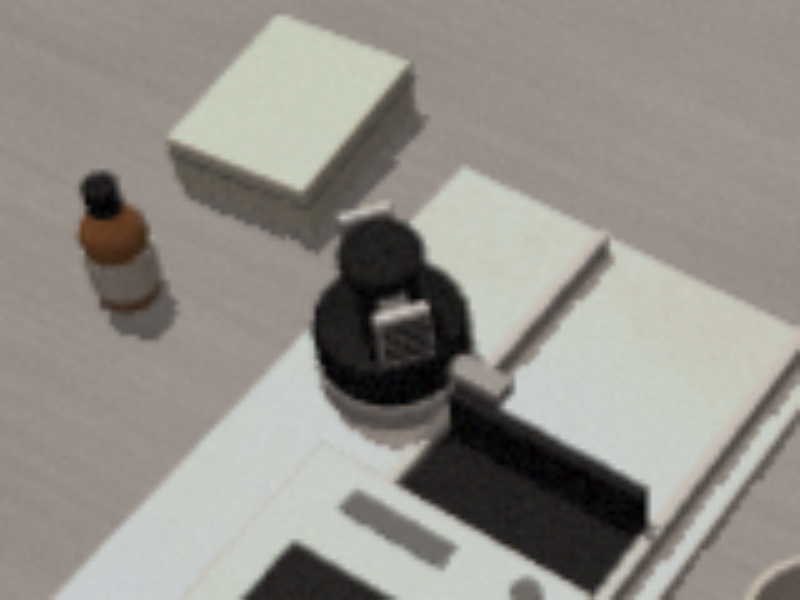

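The arm at (482,378) lies behind the lip, which runs from (450,410) to (648,510). Both tabs are out, spanning about 67 mm, and the collar is back at its starting angle. Handing in.

```bash
python3 -c "from cell import ctrl; print(ctrl.finish_job())"
```

```text
the job is handed in; nothing more can be done
None
```

The job is handed in (no verdict was returned): the last images show the tray home, the collar locked with its arm behind the lip, both tabs out, and the oil and slide box unmoved; the jar and marker were not re-measured, but the arm never went near them.

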